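# Lock the decorating spindle with its cross pin

### The job

Lock the decorating spindle so that the lamp base holds still for the next moulding: take the steel lock pin out of the wooden tool block, stand it nose down in the brass bush on top of the headstock, turn the crank over the top away from the robot until you feel the pin drop into the shaft's cross-hole and catch, then push the pin down fully home so that its head sits flush on the bush. Stop turning as soon as it catches and never force the pin against the shaft; do not touch the freshly painted lamp base, and leave the other tools, the glue and the pot where they are.

Things in the scene. Friction and masses are not known exactly. Their poses are not given: they have to be found in the camera images.
- jig: Fixed decorating spindle stand: plywood board 180 x 560 x 18 mm, grey headstock and tailstock. Origin on the table right under the bush; y runs along the spindle from headstock to tailstock (lamp side), x is level and points away from the robot, z up. Spindle axis 125 mm above the table. The headstock block is 60 (x) by 50 mm (y), its top 155 mm above the table.
- bush_mouth (a point): Centre of the mouth of the brass guide bush on top of the headstock, 189 mm above the table; bush 28 mm outside, bore 11 mm (mouth belled to 15), vertical, leading down to the top of the shaft 48 mm below the mouth and, past it, out of the block. Two spring balls in it grip the pin's shank: with the nose in the cross-hole they hold it 30 to 45 mm short of home; pushing on takes 5 to 20 N.
- spindle: Spindle: 32 mm steel shaft turning with crank, face plate and lamp; takes 1 to 2 N at the crank grip and stays where it is left. Origin on the axis right under the bush, 125 mm above the table; y along the axis to the lamp, z from the axis towards the crank grip. It starts with the grip leaning 0.9 to 1.2 rad from straight up towards the robot.
- crank_grip (a point): Middle of the freely revolving wooden crank grip: level, parallel to the spindle axis, 24 to 26 mm thick and 66 mm long, 65 mm out from the spindle axis and 94 mm from the bush towards the crank end (jig -y). Its frame turns with the sleeve and means nothing.
- lamp: White vase-shaped lamp base, 302 mm long, 154 mm thick, freshly painted, clamped level along the spindle between face plate and tailstock; it begins 62 mm from the bush on the jig's +y side and turns with the spindle; its highest point is about 205 mm above the table. Origin as spindle.
- pin: Steel lock pin, 128 mm long, 100 g, upright in one of the tool block's holes. Origin at the nose's tip, z up to the head. Nose 7 mm thick, 12 mm long, tapering over 8 mm to the 10 mm shank; underside of the head 100 mm from the tip. Resting on the shaft its tip is 48 mm below the bush mouth; home, 100 mm. At the cross-hole it drops 7 to 22 mm and blocks the crank.
- pin_head (a point): Middle of the pin's head, on its axis 115 mm from the tip: a knob 16 mm thick (19 mm rim at the foot), 100 to 128 mm above the tip; grip it here from above. The pin must not bear on the shaft with over 100 N, which is about 8 N at the crank grip beyond the drag. The crank catches 0.3 to 0.45 rad past true; easing it back so far lets the pin go home.
- toolblock: Fixed wooden tool block 200 x 55 x 50 mm, origin under its centre, long side along its x axis; three holes 13.5 mm wide, 40 mm deep, at -65, 0 and +65 mm along x; pin, bradawl and ball tool stand in them in any order.
- bradawl_mid (a point): Middle of the bradawl (wooden pear-shaped handle, 26 mm thick, its top about 104 mm above the table) in the tool block. Leave alone.
- ball_mid (a point): Middle of the ball modelling tool (10 mm wooden stem, steel ball on top, about 101 mm above the table) in the tool block. Leave alone.
- glue: White glue bottle, 44 mm thick, 125 mm tall, origin under its centre. Leave alone.
- pot: Lidded pot, 68 mm thick, 55 mm tall, origin under its centre. Leave alone.
- hole_zone (a point): Point on the spindle axis under the bush, 125 mm above the table, inside the headstock. Here the shaft has one 11.5 mm through cross-hole with rounded edges, out of sight, at an unknown angle to the crank. It comes under the bush with the grip somewhere between 0.35 rad (from straight up) towards the robot and 0.75 rad away from it.
There are look-alikes about, which are no part of the job. What is shaped like the pin but red is not meant.

How it is judged:
By the outcome, as a careful person would: the job done as asked, in the order asked, and still so for the second after the job is handed in, with the robot touching nothing.
It also fails if it takes over 72 s, if anything falls off the work surface, if the arm or the gripper's body presses on something with over 40 N, if the wrist force passes 120 N, or if a joint passes its speed limit or range.

### The arm

A 6-joint arm with a two-finger parallel gripper is mounted at the origin on the work surface. World frame = base frame: x ahead of the robot, y to its left, z up, the work surface at z = 0. Lengths are in m, angles in degrees, forces in N, time in s.
With the tool pointing down it reaches from about 0.375 to 0.9 m from the base axis. Payload 3.1 kg.
Tool frame: the origin (TCP) lies on the centre line of the jaws, within the pads' length; the fingertips stand 25 mm ahead of it and the grasp point (between the pads) lies 6 mm ahead of it; z points along the fingers, y is the line along which they close (so a half turn about z gives the same grasp; the last joint's range is limited). The gripper opens to 87 mm and grips with 3 to 60 N. Pads are 19 mm wide; open, the fingers measure 117 mm over their backs; the gripper's body (75 mm by 190 mm) begins 51 mm behind the grasp point.
Start: joints at [55.663, 30.224, 82.088, -0, 67.689, -10.227], TCP at [0.255, 0.57, 0.248] pointing down, gripper open.
Joint ranges: [-176.69, 176.69], [-43.24, 126.21], [12.49, 139.97], [-82, 262], [0, 151.66], [-163.58, 163.58]. Speed limits (degrees/s): [159.86, 159.86, 180, 180, 180, 180].

### API

Orientations are given as a 3x3 rotation matrix whose columns are the frame's x, y, z axes.
In Python, from rig import bot, cams, models gives the robot as it stands. The module is installed in compiled form; this text tells all that it offers.
- The arm moves only by the shell command python3 -m handwheel 'ROWS' [OPENING]. ROWS is JSON, a list of rows, each a list of 6 numbers: the shift along the world's x, y, z each as a share of 1 m, from -1 to 1, then the turn, a rotation vector about the world's x, y, z each as a share of 2 rad, from -1 to 1. In form: [[dx, dy, dz, wx, wy, wz], ...]. A call has exactly 8 rows; each row is the pose to reach, as a shift and turn from the pose commanded when the call began; what a row does not reach only later rows make up. A row lasts 1/12 s, in which the tool goes at most 41.7 mm and 7.16 degrees, less where a joint would pass 70% of its speed; a pose out of reach is approached as far as the arm can. A call with a number of a shift or a turn outside -1 to 1 is refused whole. A call with a gripper value outside its range is refused whole. OPENING is the opening, from -1 (shut) to 1 (fully open), so that 0 is half open, set as the call begins (- or left out, the last holds). The fingers move at their own pace and stop on an object; the grip force is fixed at half the most. Time passes only in rows, so rows that repeat a pose let the fingers close, or fill a call up. It gives the time, the measured TCP pose, the force, the opening and the grip force at its end, in the units of the state.
- bot.read_state(): the state, without advancing time (a new reading comes with each control period).
- cams.capture(name): name is "scene" or "top"; returns (picture, depth): 400x640x3 uint8, blue, green, red; 400x640 float32, m along the optical axis (not along the pixel's ray), 0 where there is no reading.
- cams.calibration(name): a dict with "mtx" (3x3 intrinsics, pixels), "dist_coeffs" ([k1, k2, p1, p2, k3] as OpenCV has them; the pictures are not rectified), "R" (3x3) and "t" (3): a world point X has camera coordinates R X + t. Camera axes: x right, y down, z forward; pixel columns grow to the right and rows downward; lengths in m; the calibration is good to about 2 mm. A picture is of the moment at which its call begins. calibration takes no time and is no camera call.
- bot.hand_in(): hands the job in; it is judged then, once.
Trained networks look in the newest picture that a camera, given by its name, has taken for a name from the list of things; names that differ only in an ending like _2 or _b are one class to them, and where a whole thing is asked for, a point or a joint stands for the part that bears it (a point fixed in the world has none). Each returns a list of dicts, best first, with "conf" (0 to 1); they miss things now and then, are a little off and sometimes report something else, mostly with a low value. They report only what shows in the picture. A call takes as long as a camera call. They do not tell look-alikes from the thing itself.
- models.spot_in(query, camera): "position" ([column, row] in pixels, amid what is visible of it).
- models.tip_of(query, camera): "position" ([column, row] in pixels: a listed point, or the origin of a listed thing).
The state is a dict: "time_s": time; "joint_positions": joint angles; "qvel": joint speeds; "tau": joint torques, N m; "position": TCP position; "tcp_rot": TCP orientation; "force": force on the tool from outside, world axes, zero at the start; "moment": the same for the moment, N m; "opening": opening from 0.0 (shut) to 1.0 (fully open); "grasp_force": force on a finger pad.
Only numpy, scipy, OpenCV 4.12 (cv2) and the standard library are available. Lean on these libraries where they do the work, as an engineer would, in place of code of your own. Each camera call takes 0.05 s, during which the arm holds its last target. There are 200 camera calls.

## Working session

There is one attempt and no reset: what is moved stays moved. The work goes in short steps, Python scripts to look and compute and a shell command to move; the robot and the scene stay as the last step left them, time stands still between calls to the robot, and variables do not carry over. Pictures are saved under pics/ and viewed, at most 10 in all, crops included, and the job is handed in when it is done.

```bash
mkdir -p pics; cat > h.py <<'E'
import numpy as np, cv2
from rig import bot, cams, models
def ray(c,px):
    k=cams.calibration(c); R=np.array(k['R']);t=np.array(k['t']).ravel()
    u=cv2.undistortPoints(np.array([[px]],float),np.array(k['mtx']),np.array(k['dist_coeffs']))[0,0]
    return -R.T@t, R.T@np.array([u[0],u[1],1.0])
def at_z(c,px,z):
    o,d=ray(c,px); return o+d*(z-o[2])/d[2]
def at_depth(c,px,D,w=1):
    o,d=ray(c,px); x,y=int(round(px[0])),int(round(px[1]))
    p=D[max(0,y-w):y+w+1,max(0,x-w):x+w+1]; p=p[p>0]
    return o+d*np.median(p) if p.size else None
def tri(a,b):
    (o1,d1),(o2,d2)=ray(*a),ray(*b)
    d1=d1/np.linalg.norm(d1);d2=d2/np.linalg.norm(d2)
    s=np.linalg.lstsq(np.c_[d1,-d2],o2-o1,rcond=None)[0]
    p,q=o1+s[0]*d1,o2+s[1]*d2
    return (p+q)/2,np.linalg.norm(p-q)
E
python3 - <<'E'
from h import *
np.set_printoptions(precision=4,suppress=True)
for c in ("scene","top"):
    im,D=cams.capture(c); cv2.imwrite(f"pics/{c}0.png",im); np.save(f"{c}D.npy",D)
    k=cams.calibration(c); print(c,-np.array(k['R']).T@np.array(k['t']).ravel(), np.array(k['R'])[2])
    for q in ("bush_mouth","crank_grip","pin_head","pin","toolblock","bradawl_mid","ball_mid","spindle","jig"):
        for r in models.tip_of(q,c)[:3]:
            print(q,np.round(r['position'],1),round(r['conf'],2),at_depth(c,r['position'],D))
E
```

```text
scene [ 0.8734 -0.6739  0.6873] [-0.3679  0.6239 -0.6895]
bush_mouth [354.  110.5] 0.69 [0.5514 0.0231 0.1854]
crank_grip [296.1 138.1] 0.66 [ 0.4873 -0.0775  0.1594]
pin_head [199.9 270.5] 0.8 [ 0.516  -0.3839  0.1257]
pin_head [229.5 229.1] 0.69 [ 0.5101 -0.3044  0.1381]
pin_head [232.9 294. ] 0.63 [ 0.5833 -0.3922  0.1279]
pin [242.7 337.7] 0.79 [ 0.5829 -0.3876  0.0029]
pin [189.8 298.6] 0.69 [ 0.4616 -0.3751  0.0015]
pin [211.9 314.3] 0.67 [ 0.5116 -0.3779 -0.0015]
toolblock [237.  284.8] 0.92 [ 0.5337 -0.3313  0.0427]
bradawl_mid [262.4 273.5] 0.57 [ 0.5756 -0.3149  0.0835]
ball_mid [200.2 238.1] 0.46 [ 0.4403 -0.3057  0.0767]
spindle [352.3 140.3] 0.82 [ 0.5681 -0.0093  0.1434]
jig [348.  184.5] 0.71 [ 0.5676 -0.0107  0.033 ]
top [ 0.5169 -0.1584  0.839 ] [ 0.0767 -0.0173 -0.9969]
bush_mouth [344.5 138.8] 0.74 [ 0.7153 -0.2274  0.0648]
bush_mouth [209.6 209.5] 0.68 [0.5542 0.0238 0.168 ]
bush_mouth [231.4 214.5] 0.26 [ 0.547  -0.0107  0.143 ]
crank_grip [257.1 252.2] 0.82 [ 0.4793 -0.0639  0.1656]
crank_grip [384.8 236.4] 0.69 [ 0.5112 -0.2992  0.1376]
crank_grip [221.6 212. ] 0.26 [0.5506 0.0043 0.1578]
pin_head [381.8 235.4] 0.69 [ 0.5129 -0.296   0.1244]
pin_head [423.9 239.2] 0.65 [ 0.5068 -0.3773  0.1271]
pin_head [424.8 201.7] 0.48 [ 0.5793 -0.3795  0.1263]
pin [409.  204.1] 0.64 [ 0.5842 -0.382   0.0005]
pin [405.7 258.6] 0.6 [ 0.4613 -0.373   0.0065]
pin [408.1 234.9] 0.47 [ 0.5142 -0.3804 -0.0012]
toolblock [372.6 237.1] 0.83 [ 0.5086 -0.2908  0.05  ]
bradawl_mid [381.2 204.6] 0.67 [ 0.574  -0.2988  0.1023]
bradawl_mid [220.1 210.7] 0.22 [0.5522 0.0039 0.1713]
ball_mid [381.9 270.8] 0.55 [ 0.4429 -0.3015  0.0998]
spindle [222.8 210.1] 0.92 [0.5542 0.0025 0.1569]
spindle [207.8 209.5] 0.35 [0.5534 0.0231 0.1823]
jig [232.2 211.7] 0.78 [ 0.5525 -0.0113  0.1397]
```

View pics/scene0.png

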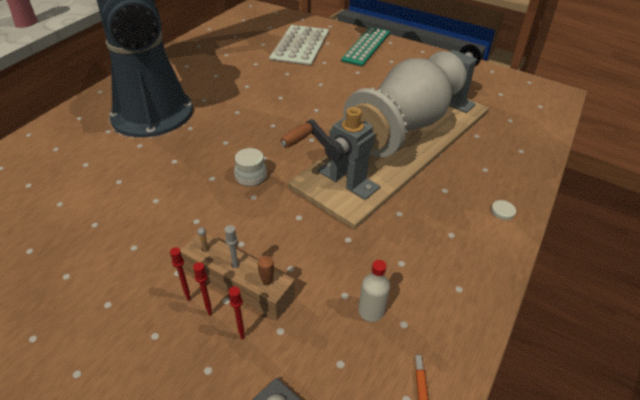

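View pics/top0.png

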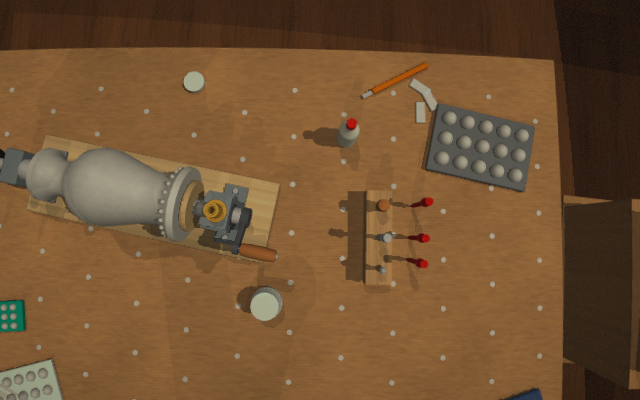

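The scene view shows the steel pin at (232,235), the bush at (353,115) and the grip at (297,135). The top view shows the pin at (388,238), the bush at (215,210) and the grip at (257,252). The red pins are decoys. Next I'll take one magnified composite for accuracy.

```bash
python3 - <<'E'
from h import *
np.set_printoptions(precision=4,suppress=True)
s=cv2.imread("pics/scene0.png");t=cv2.imread("pics/top0.png")
f=lambda im,x,y,w=80,h=60:cv2.resize(im[y:y+h,x:x+w],(400,300),interpolation=cv2.INTER_CUBIC)
o=np.vstack([np.hstack([f(s,315,90),f(s,195,215)]),np.hstack([f(t,190,195),f(t,350,205)])])
cv2.imwrite("pics/comp.png",o)
D=np.load("topD.npy")
for p in [(278,184),(262,262),(45,137),(28,212)]: print(p,at_z("top",p,0.018))
E
```

```text
(278, 184) [ 0.622  -0.0851  0.018 ]
(262, 262) [ 0.4499 -0.0544  0.018 ]
(45, 137) [0.7227 0.4588 0.018 ]
(28, 212) [0.5486 0.4861 0.018 ]
```

View pics/comp.png

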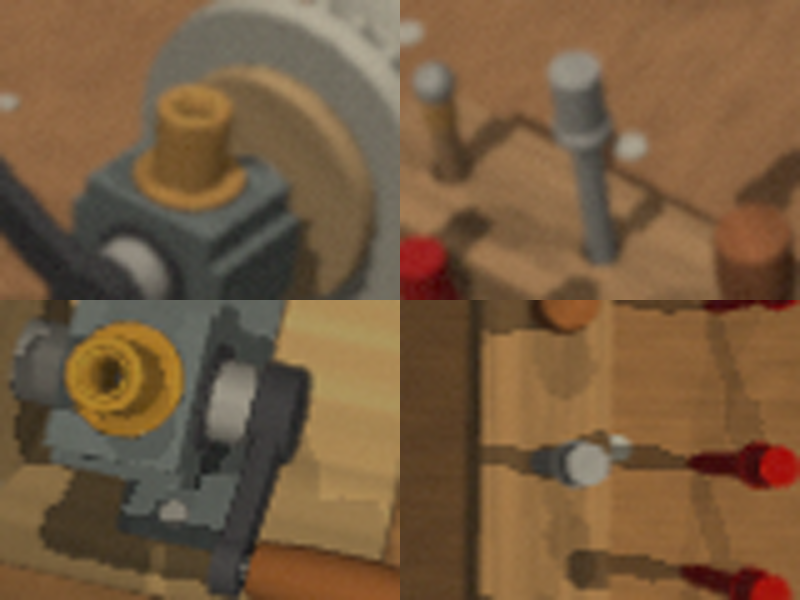

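The composite shows the bush mouth at scene (354,110.4) and top (211,210.4). The pin's head top is at scene (230.4,228.2) and top (387.6,238).

```bash
python3 - <<'E'
from h import *
np.set_printoptions(precision=4,suppress=True)
for n,a,b,z in [("bush",(354,110.4),(211,210.4),.189),("pintop",(230.4,228.2),(387.4,238),.138),("grip",(296.1,138.1),(257.1,252.2),.16)]:
    print(n,tri(("scene",a),("top",b)),at_z("scene",a,z),at_z("top",b,z))
# pin at block: scene (235,266) z=.05
print(at_z("scene",(195+200/5,215+258/5),.05))
s=bot.read_state(); print(s['position'],s['tcp_rot'],s['opening'],s['force'])
# block edges
for p in [(366,191),(391,191),(366,284),(391,284)]: print(at_z("top",p,.05))
# grip ends in top and scene
for c,p in [("top",(241,248)),("top",(276,256))]: print(at_z(c,p,.16))
E
```

```text
bush (array([0.5528, 0.0163, 0.1896]), np.float64(0.003157457840917568)) [0.5536 0.0184 0.189 ] [0.5515 0.0156 0.189 ]
pintop (array([ 0.5093, -0.3032,  0.1386]), np.float64(0.002602734544043306)) [ 0.5101 -0.3022  0.138 ] [ 0.5083 -0.3041  0.138 ]
grip (array([ 0.4776, -0.0614,  0.1454]), np.float64(0.0012661364435480264)) [ 0.4878 -0.0783  0.16  ] [ 0.479  -0.0631  0.16  ]
[ 0.5121 -0.3074  0.05  ]
[0.2553 0.5705 0.2476] [[-0.9128  0.4085 -0.    ]
 [ 0.4085  0.9128 -0.    ]
 [ 0.     -0.     -1.    ]] 1.0002004801810356 [ 0.5583 -0.5231  0.0656]
[ 0.6065 -0.276   0.05  ]
[ 0.6076 -0.3298  0.05  ]
[ 0.41   -0.2777  0.05  ]
[ 0.4105 -0.3307  0.05  ]
[ 0.486  -0.0337  0.16  ]
[ 0.4728 -0.0974  0.16  ]
```

```bash
python3 -m handwheel '[[0.254,-0.874,0.03,0,0,-0.667],[0.254,-0.874,0.03,0,0,-0.667],[0.254,-0.874,0.03,0,0,-0.667],[0.254,-0.874,0.03,0,0,-0.667],[0.254,-0.874,0.03,0,0,-0.667],[0.254,-0.874,0.03,0,0,-0.667],[0.254,-0.874,0.03,0,0,-0.667],[0.254,-0.874,0.03,0,0,-0.667]]' -0.08
```

```text
time_s: 1.67
position: [0.3484, 0.2488, 0.2589]
tcp_rot: [[-0.144, 0.99, 0.001], [0.99, 0.144, 0.0], [0.0, 0.001, -1.0]]
force: [1.3, 0.2, -0.3]
opening: 0.5
grasp_force: 0.0
```

```bash
python3 -m handwheel '[[0.161,-0.552,0,0,0,-0.164],[0.161,-0.552,0,0,0,-0.164],[0.161,-0.552,0,0,0,-0.164],[0.161,-0.552,0,0,0,-0.164],[0.161,-0.552,0,0,0,-0.164],[0.161,-0.552,0,0,0,-0.164],[0.161,-0.552,0,0,0,-0.164],[0.161,-0.552,0,0,0,-0.164]]'
```

```text
time_s: 2.33
position: [0.4418, -0.0717, 0.2589]
tcp_rot: [[0.178, 0.984, 0.001], [0.984, -0.178, -0.0], [0.0, 0.001, -1.0]]
force: [1.2, 0.6, 0.9]
opening: 0.461
grasp_force: 0.0
```

```bash
python3 -m handwheel '[[0.0675,-0.2315,-0.06,0,0,0],[0.0675,-0.2315,-0.06,0,0,0],[0.0675,-0.2315,-0.06,0,0,0],[0.0675,-0.2315,-0.06,0,0,0],[0.0675,-0.2315,-0.06,0,0,0],[0.0675,-0.2315,-0.06,0,0,0],[0.0675,-0.2315,-0.06,0,0,0],[0.0675,-0.2315,-0.06,0,0,0]]'
python3 - <<'E'
from h import *
s=bot.read_state(); print(s['time_s'],s['position'],s['force'])
o=[]
for c,(x,y) in (("scene",(170,150)),("top",(310,165))):
    im,D=cams.capture(c); o.append(cv2.resize(im[y:y+150,x:x+130],(400,462),interpolation=cv2.INTER_CUBIC))
cv2.imwrite("pics/a.png",np.hstack(o))
E
```

```text
time_s: 3.0
position: [0.5091, -0.3032, 0.1975]
tcp_rot: [[0.18, 0.984, -0.0], [0.984, -0.18, 0.001], [0.0, -0.001, -1.0]]
force: [-0.8, 0.2, 1.6]
opening: 0.462
grasp_force: 0.0
3.0 [ 0.50909791 -0.30316279  0.19746347] [-0.76641932  0.24748783  1.56592307]
```

View pics/a.png

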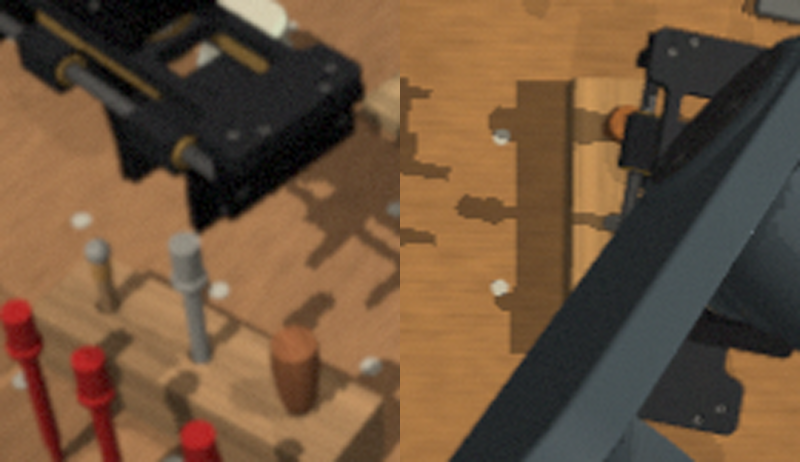

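The fingers straddle the pin (scene crop: pin at (187,250), fingers at (125,170) and (205,210)). The body's long side lies along the closing line, so I can descend.

```bash
python3 -m handwheel '[[0,0,-0.02,0,0,0],[0,0,-0.04,0,0,0],[0,0,-0.064,0,0,0],[0,0,-0.064,0,0,0],[0,0,-0.064,0,0,0],[0,0,-0.064,0,0,0],[0,0,-0.064,0,0,0],[0,0,-0.064,0,0,0]]'; python3 -m handwheel '[[0,0,0,0,0,0],[0,0,0,0,0,0],[0,0,0,0,0,0],[0,0,0,0,0,0],[0,0,0,0,0,0],[0,0,0,0,0,0],[0,0,0,0,0,0],[0,0,0,0,0,0]]' -1
```

```text
time_s: 3.77
position: [0.5099, -0.3013, 0.1362]
tcp_rot: [[0.177, 0.984, 0.002], [0.984, -0.177, -0.002], [-0.002, 0.003, -1.0]]
force: [-1.3, -0.4, -0.3]
opening: 0.458
grasp_force: 0.0
time_s: 4.43
position: [0.5092, -0.3011, 0.1346]
tcp_rot: [[0.177, 0.984, 0.0], [0.984, -0.177, -0.0], [-0.0, 0.0, -1.0]]
force: [-1.2, 0.3, 1.0]
opening: 0.194
grasp_force: 30.0
```

```bash
python3 -m handwheel '[[0,0,0.02,0,0,0],[0,0,0.06,0,0,0],[0,0,0.09,0,0,0],[0,0,0.12,0,0,0],[0.01,0.07,0.15,0,0,0],[0.02,0.11,0.18,0,0,0],[0.025,0.14,0.2,0,0,0],[0.03,0.18,0.205,0,0,0]]'; python3 -m handwheel '[[0.0134,0.138,0,0,0,0],[0.0134,0.138,0,0,0,0],[0.0134,0.138,0,0,0,0],[0.0134,0.138,0,0,0,0],[0.0134,0.138,0,0,0,0],[0.0134,0.138,0,0,0,0],[0.0134,0.138,0,0,0,0],[0.0134,0.138,0,0,0,0]]'
python3 - <<'E'
from h import *
s=bot.read_state(); print(s['time_s'],s['position'],s['force'])
o=[]
for c,(x,y) in (("scene",(310,20)),("top",(150,165))):
    im,D=cams.capture(c); cv2.imwrite(f"pics/{c}1.png",im); o.append(cv2.resize(im[y:y+100,x:x+80],(480,600),interpolation=cv2.INTER_CUBIC) if c=="scene" else cv2.resize(im[y:y+150,x:x+80],(320,600)))
cv2.imwrite("pics/b.png",np.hstack(o))
E
```

```text
time_s: 5.1
position: [0.5346, -0.1537, 0.3297]
tcp_rot: [[0.179, 0.984, 0.002], [0.984, -0.179, -0.001], [-0.001, 0.003, -1.0]]
force: [1.1, -0.2, -1.3]
opening: 0.191
grasp_force: 30.0
time_s: 5.77
position: [0.5474, -0.0176, 0.3276]
tcp_rot: [[0.179, 0.984, -0.0], [0.984, -0.179, -0.0], [-0.001, -0.0, -1.0]]
force: [0.2, 0.3, -0.8]
opening: 0.19
grasp_force: 30.0
5.7667 [ 0.54737311 -0.01759052  0.32757213] [ 0.20659699  0.29350612 -0.81286043]
```

View pics/b.png

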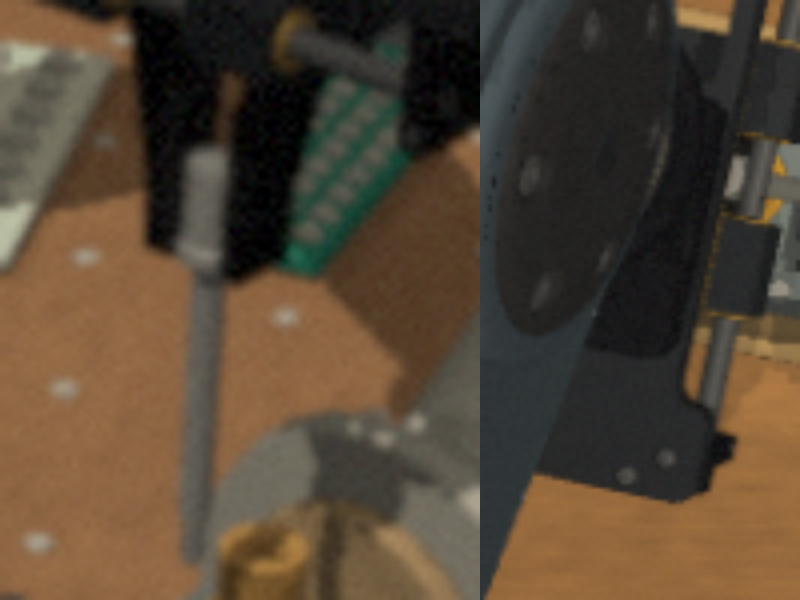

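The pin is held upright in the scene crop, head top at (207,150) and tip at (195,558). I'll compare its position with the expected one.

```bash
python3 - <<'E'
from h import *
np.set_printoptions(precision=4,suppress=True)
print(at_z("scene",(310+195/6,20+560/6),.203),at_z("scene",(310+207/6,20+150/6),.331))
print(at_z("scene",(310+203/6,20+255/6),.303))
print("bush now",at_z("scene",(310+262/6,20+540/6),.189))
E
```

```text
[ 0.5496 -0.0205  0.203 ] [ 0.5432 -0.0165  0.331 ]
[ 0.5467 -0.0221  0.303 ]
bush now [0.5524 0.0193 0.189 ]
```

```bash
python3 -m handwheel '[[0.0042,0.019,0,0,0,0],[0.0042,0.038,0,0,0,0],[0.0042,0.038,0,0,0,0],[0.0042,0.038,0,0,0,0],[0.0042,0.038,0,0,0,0],[0.0042,0.038,0,0,0,0],[0.0042,0.038,0,0,0,0],[0.0042,0.038,0,0,0,0]]'
python3 - <<'E'
from h import *
o=[]
for c,(x,y,w,h) in (("scene",(325,30,64,96)),("top",(180,180,64,96))):
    im,D=cams.capture(c);  o.append(cv2.resize(im[y:y+h,x:x+w],(400,600),interpolation=cv2.INTER_CUBIC))
cv2.imwrite("pics/c.png",np.hstack(o))
print(bot.read_state()['position'])
E
```

```text
time_s: 6.53
position: [0.5516, 0.0211, 0.3278]
tcp_rot: [[0.178, 0.984, 0.0], [0.984, -0.178, -0.0], [-0.0, 0.0, -1.0]]
force: [0.7, 0.8, -1.1]
opening: 0.191
grasp_force: 30.0
[0.55160796 0.0213671  0.32783762]
```

View pics/c.png

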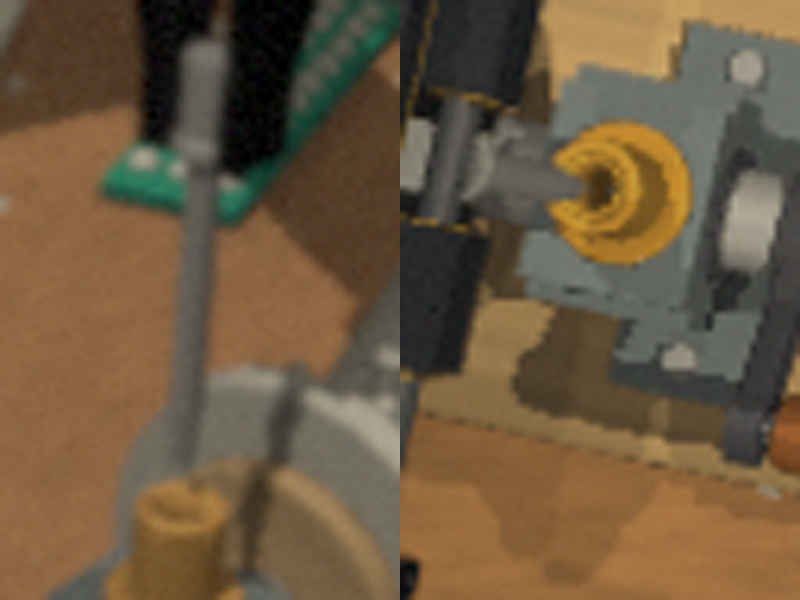

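The scene crop shows the tip at about (185,472) just above the mouth at (180,505). The top crop shows the nose tip at (583,185) and the mouth at (602,187).

```bash
python3 - <<'E'
from h import *
np.set_printoptions(precision=4,suppress=True)
S=lambda x,y:(325+x/6.25,30+y/6.25); T=lambda x,y:(180+(x-400)/6.25,180+y/6.25)
print("scene tip",at_z("scene",S(185,473),.203),"mouth",at_z("scene",S(180,505),.189))
print("top tip",at_z("top",T(583,185),.203),"mouth",at_z("top",T(601,187),.189))
E
```

```text
scene tip [0.5563 0.0134 0.203 ] mouth [0.5539 0.017  0.189 ]
top tip [0.5521 0.0149 0.203 ] mouth [0.5524 0.0136 0.189 ]
```

```bash
python3 -m handwheel '[[0,0,-0.004,0,0,0],[0,0,-0.008,0,0,0],[0,0,-0.011,0,0,0],[0,0,-0.014,0,0,0],[0,0,-0.017,0,0,0],[0,0,-0.02,0,0,0],[0,0,-0.022,0,0,0],[0,0,-0.022,0,0,0]]'
python3 - <<'E'
from h import *
np.set_printoptions(precision=4,suppress=True)
s=bot.read_state(); print(s['position'],s['force'],s['moment'])
for z in (.2,.33):
    k=cams.calibration("scene")
    print(cv2.projectPoints(np.array([[.5516,.0185,z]]),cv2.Rodrigues(np.array(k['R']))[0],np.array(k['t']),np.array(k['mtx']),np.array(k['dist_coeffs']))[0].ravel())
E
```

```text
time_s: 7.3
position: [0.5513, 0.0219, 0.3052]
tcp_rot: [[0.177, 0.984, -0.001], [0.984, -0.177, 0.0], [-0.0, -0.001, -1.0]]
force: [-0.6, 0.1, -0.6]
opening: 0.192
grasp_force: 30.0
[0.5513 0.0219 0.3052] [-0.5562  0.1369 -0.6442] [-0.1062  0.0349 -0.0238]
[353.4906 105.0143]
[358.8349  38.9053]
```

```bash
python3 -m handwheel '[[0,0,-0.002,0,0,0],[0,0,-0.004,0,0,0],[0,0,-0.006,0,0,0],[0,0,-0.008,0,0,0],[0,0,-0.01,0,0,0],[0,0,-0.012,0,0,0],[0,0,-0.014,0,0,0],[0,0,-0.014,0,0,0]]'
```

```text
time_s: 7.97
position: [0.5516, 0.0217, 0.2915]
tcp_rot: [[0.177, 0.984, -0.0], [0.984, -0.177, -0.0], [-0.0, -0.0, -1.0]]
force: [1.2, 0.5, -1.1]
opening: 0.193
grasp_force: 30.0
```

```bash
python3 -m handwheel '[[0,0,-0.002,0,0,0],[0,0,-0.004,0,0,0],[0,0,-0.006,0,0,0],[0,0,-0.008,0,0,0],[0,0,-0.01,0,0,0],[0,0,-0.012,0,0,0],[0,0,-0.014,0,0,0],[0,0,-0.014,0,0,0]]'
```

```text
time_s: 8.63
position: [0.5516, 0.0218, 0.2774]
tcp_rot: [[0.177, 0.984, -0.0], [0.984, -0.177, 0.0], [-0.0, -0.0, -1.0]]
force: [1.4, -1.1, -1.2]
opening: 0.19
grasp_force: 30.0
```

```bash
python3 -m handwheel '[[0,0,-0.001,0,0,0],[0,0,-0.002,0,0,0],[0,0,-0.004,0,0,0],[0,0,-0.005,0,0,0],[0,0,-0.006,0,0,0],[0,0,-0.008,0,0,0],[0,0,-0.009,0,0,0],[0,0,-0.009,0,0,0]]'
```

```text
time_s: 9.3
position: [0.5516, 0.0218, 0.2685]
tcp_rot: [[0.177, 0.984, -0.0], [0.984, -0.177, 0.0], [-0.0, -0.0, -1.0]]
force: [1.3, -1.8, -1.8]
opening: 0.185
grasp_force: 30.0
```

```bash
python3 -m handwheel '[[0,0,0,0,0,0],[0,0,0,0,0,0],[0,0,0,0,0,0],[0,0,0,0,0,0],[0,0,0.03,0,0,0],[0,0,0.06,0,0,0],[0,0,0.08,0,0,0],[0,0,0.08,0,0,0]]' 0.1
python3 - <<'E'
from h import *
np.set_printoptions(precision=4,suppress=True)
c="scene";x,y,w,h=280,50,120,90
im,D=cams.capture(c);  cv2.imwrite("pics/scene2.png",im);cv2.imwrite("pics/d.png",cv2.resize(im[y:y+h,x:x+w],(800,600),interpolation=cv2.INTER_CUBIC))
print(bot.read_state()['position'])
E
```

```text
time_s: 9.97
position: [0.554, 0.0215, 0.3539]
tcp_rot: [[0.177, 0.984, 0.01], [0.984, -0.177, -0.001], [0.0, 0.01, -1.0]]
force: [0.3, 0.7, 0.0]
opening: 0.541
grasp_force: 0.0
[0.5527 0.0217 0.3514]
```

View pics/d.png

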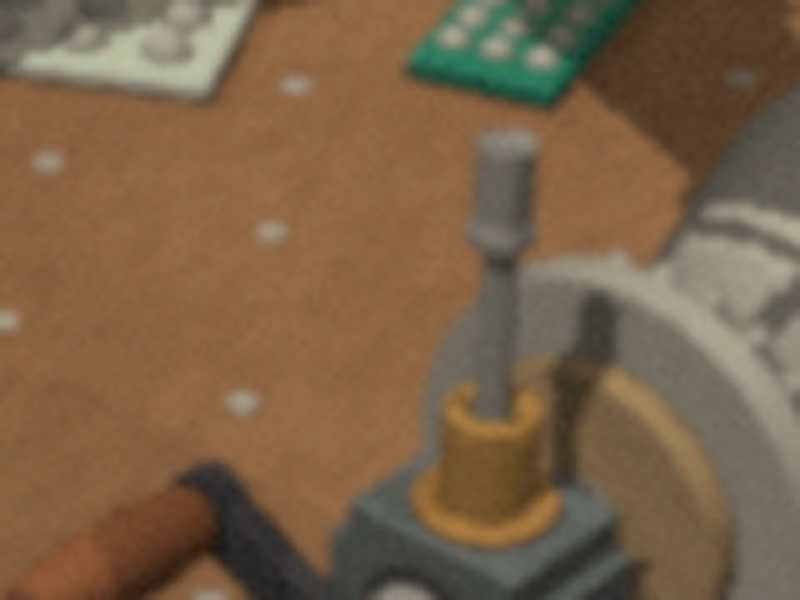

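The pin stands in the bush with its head top at crop (508,140), i.e. scene px (356,71). The crank grip is at lower left. Next I'll go above the grip.

```bash
python3 -m handwheel '[[-0.025,-0.033,0,0,0,0],[-0.05,-0.065,0,0,0,0],[-0.0753,-0.0974,-0.02,0,0,0],[-0.0753,-0.0974,-0.05,0,0,0],[-0.0753,-0.0974,-0.09,0,0,0],[-0.0753,-0.0974,-0.1185,0,0,0],[-0.0753,-0.0974,-0.1185,0,0,0],[-0.0753,-0.0974,-0.1185,0,0,0]]'
python3 - <<'E'
from h import *
np.set_printoptions(precision=4,suppress=True)
s=bot.read_state();print(s['position'])
im,D=cams.capture("scene");im2,D2=cams.capture("top")
x,y,w,h=255,80,120,90
cv2.imwrite("pics/e.png",cv2.resize(im[y:y+h,x:x+w],(800,600),interpolation=cv2.INTER_CUBIC))
E
```

```text
time_s: 10.68
position: [0.4747, -0.0751, 0.2286]
tcp_rot: [[0.177, 0.984, -0.006], [0.984, -0.177, 0.002], [0.001, -0.006, -1.0]]
force: [0.6, -0.8, -0.2]
opening: 0.543
grasp_force: 0.0
[ 0.4747 -0.0751  0.2286]
```

View pics/e.png

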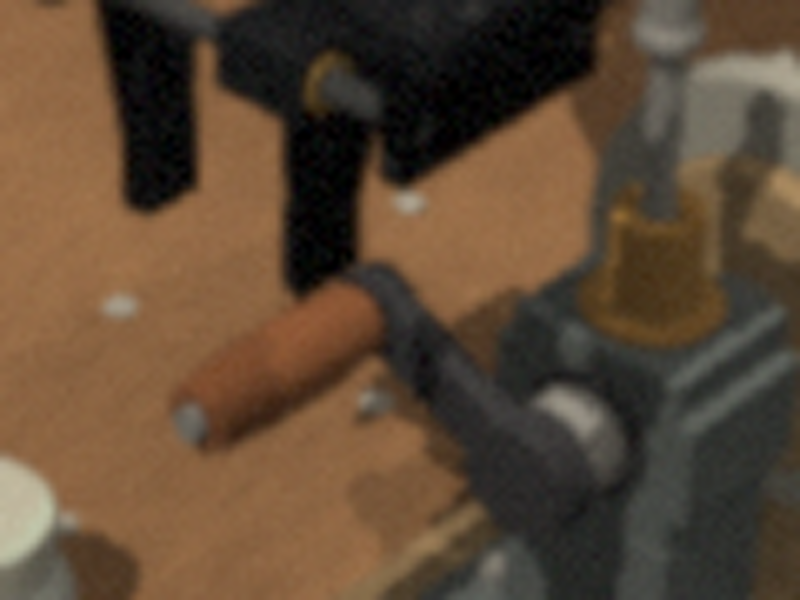

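The grip runs from (370,305) to (195,420) in the crop and the fingers straddle it, slightly near its outer end. I'll shift 8 mm inward and go down.

```bash
python3 -m handwheel '[[0.0015,0.008,-0.01,0,0,0],[0.0015,0.008,-0.02,0,0,0],[0.0015,0.008,-0.03,0,0,0],[0.0015,0.008,-0.04,0,0,0],[0.0015,0.008,-0.05,0,0,0],[0.0015,0.008,-0.06,0,0,0],[0.0015,0.008,-0.069,0,0,0],[0.0015,0.008,-0.069,0,0,0]]'
python3 - <<'E'
from h import *
np.set_printoptions(precision=4,suppress=True)
s=bot.read_state();print(s['position'],s['force'])
im,D=cams.capture("scene");im2,D2=cams.capture("top")
x,y,w,h=255,80,120,90
cv2.imwrite("pics/f.png",cv2.resize(im[y:y+h,x:x+w],(800,600),interpolation=cv2.INTER_CUBIC))
E
```

```text
time_s: 11.45
position: [0.4782, -0.0675, 0.1614]
tcp_rot: [[0.177, 0.984, 0.0], [0.984, -0.177, -0.0], [-0.0, 0.0, -1.0]]
force: [-0.1, -0.6, 0.4]
opening: 0.553
grasp_force: 0.0
[ 0.4782 -0.0675  0.1614] [-0.1497 -0.5712  0.3874]
```

View pics/f.png

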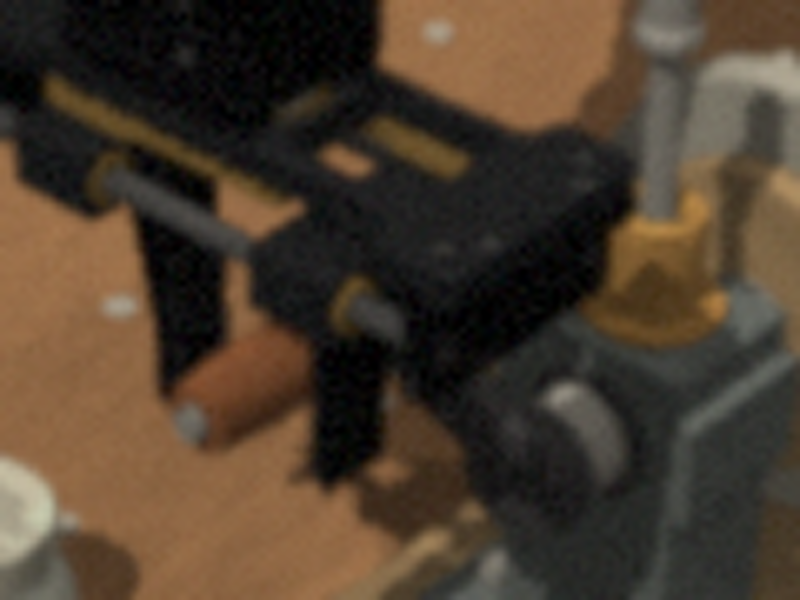

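The fingers straddle the grip (crop fingers at (190,380) and (345,480)). Closing now.

```bash
python3 -m handwheel '[[0,0,0,0,0,0],[0,0,0,0,0,0],[0,0,0,0,0,0],[0,0,0,0,0,0],[0,0,0,0,0,0],[0,0,0,0,0,0],[0,0,0,0,0,0],[0,0,0,0,0,0]]' -1
python3 - <<'E'
from h import *
s=bot.read_state();p=np.array(s['position'])
jx=np.array([.983,-.182]);C=np.array([.5526,.018]);print((p[:2]-C)@jx,(p[:2]-C)@np.array([.182,.983]),s['force'],s['moment'])
# baseline head image patch: scene crop of head for displacement tracking
im,D=cams.capture("scene"); cv2.imwrite("pics/base.png",im)
E
```

```text
time_s: 12.22
position: [0.4772, -0.0675, 0.1613]
tcp_rot: [[0.177, 0.984, -0.001], [0.984, -0.177, 0.0], [0.0, -0.001, -1.0]]
force: [-2.1, -1.1, 0.9]
opening: 0.269
grasp_force: 30.0
-0.05852283684349115 -0.09780104974798111 [-2.09843345 -1.09961731  0.93907311] [-0.14469184  0.39823689 -0.01014657]
```

```bash
cat > track.py <<'E'
import sys
from h import *
np.set_printoptions(precision=4,suppress=True)
jx=np.array([.983,-.182]);jy=np.array([.182,.983]);C=np.array([.5526,.018])
s=bot.read_state();p=np.array(s['position']);f=np.array(s['force'])
X=(p[:2]-C)@jx; Z=p[2]-.133; th=np.arctan2(X,Z-.125)
fx,fz=f[:2]@jx,f[2]
print("th %.3f r %.4f  Ft %.1f Fr %.1f Fy %.1f"%(th,np.hypot(X,Z-.125),fx*np.cos(th)-fz*np.sin(th),fx*np.sin(th)+fz*np.cos(th),f[:2]@jy))
b=cv2.imread("pics/base.png"); T=b[64:90,347:366]
im,D=cams.capture("scene"); W=im[54:125,337:376]
r=cv2.matchTemplate(W,T,cv2.TM_CCOEFF_NORMED); _,m,_,l=cv2.minMaxLoc(r); print("head shift",l[0]-10,l[1]-10,"score %.2f"%m)
if len(sys.argv)>1:
    a,e=map(float,sys.argv[1:3]); v=[]
    for q in np.linspace(a,e,9)[1:]:
        d=.065*(np.sin(q)-np.sin(a)); z=.065*(np.cos(q)-np.cos(a)); v.append([round(.983*d,4),round(-.182*d,4),round(z,4),0,0,0])
    print(v)
E
python3 track.py -1.12 -0.56;  python3 track.py -0.56 -0.4
```

```text
th -2.598 r 0.1131  Ft 3.5 Fr -0.2 Fy -1.7
head shift 0 0 score 0.99
[[np.float64(0.0021), np.float64(-0.0004), np.float64(0.004), 0, 0, 0], [np.float64(0.0044), np.float64(-0.0008), np.float64(0.0079), 0, 0, 0], [np.float64(0.0071), np.float64(-0.0013), np.float64(0.0116), 0, 0, 0], [np.float64(0.0099), np.float64(-0.0018), np.float64(0.0151), 0, 0, 0], [np.float64(0.013), np.float64(-0.0024), np.float64(0.0183), 0, 0, 0], [np.float64(0.0163), np.float64(-0.003), np.float64(0.0214), 0, 0, 0], [np.float64(0.0199), np.float64(-0.0037), np.float64(0.0242), 0, 0, 0], [np.float64(0.0236), np.float64(-0.0044), np.float64(0.0268), 0, 0, 0]]
th -2.598 r 0.1131  Ft 3.3 Fr 0.1 Fy -0.3
head shift 0 0 score 0.99
[[np.float64(0.0011), np.float64(-0.0002), np.float64(0.0007), 0, 0, 0], [np.float64(0.0022), np.float64(-0.0004), np.float64(0.0013), 0, 0, 0], [np.float64(0.0033), np.float64(-0.0006), np.float64(0.002), 0, 0, 0], [np.float64(0.0044), np.float64(-0.0008), np.float64(0.0026), 0, 0, 0], [np.float64(0.0056), np.float64(-0.001), np.float64(0.0032), 0, 0, 0], [np.float64(0.0067), np.float64(-0.0012), np.float64(0.0037), 0, 0, 0], [np.float64(0.0079), np.float64(-0.0015), np.float64(0.0043), 0, 0, 0], [np.float64(0.0091), np.float64(-0.0017), np.float64(0.0048), 0, 0, 0]]
```

```bash
sed -i 's/p\[2\]-.133/p[2]-.008/; s/v.append(\[/v.append([float(t) for t in [/; s/,0,0,0\])$/,0,0,0]])/' track.py
python3 -m handwheel '[[0.0021,-0.0004,0.004,0,0,0],[0.0044,-0.0008,0.0079,0,0,0],[0.0071,-0.0013,0.0116,0,0,0],[0.0099,-0.0018,0.0151,0,0,0],[0.013,-0.0024,0.0183,0,0,0],[0.0163,-0.003,0.0214,0,0,0],[0.0199,-0.0037,0.0242,0,0,0],[0.0236,-0.0044,0.0268,0,0,0]]'; python3 track.py -0.56 -0.42
```

```text
time_s: 13.03
position: [0.5022, -0.0723, 0.1886]
tcp_rot: [[0.177, 0.984, 0.001], [0.984, -0.177, -0.001], [-0.0, 0.001, -1.0]]
force: [-2.1, -2.0, 0.1]
opening: 0.263
grasp_force: 30.0
th -0.537 r 0.0648  Ft -1.4 Fr 0.9 Fy -2.4
head shift 0 0 score 0.85
[[0.001, -0.0002, 0.0006, 0.0, 0.0, 0.0], [0.0019, -0.0004, 0.0012, 0.0, 0.0, 0.0], [0.0029, -0.0005, 0.0017, 0.0, 0.0, 0.0], [0.0039, -0.0007, 0.0023, 0.0, 0.0, 0.0], [0.0049, -0.0009, 0.0028, 0.0, 0.0, 0.0], [0.0059, -0.0011, 0.0033, 0.0, 0.0, 0.0], [0.0069, -0.0013, 0.0038, 0.0, 0.0, 0.0], [0.0079, -0.0015, 0.0043, 0.0, 0.0, 0.0]]
```

```bash
python3 -m handwheel '[[0.001,-0.0002,0.0006,0,0,0],[0.0019,-0.0004,0.0012,0,0,0],[0.0029,-0.0005,0.0017,0,0,0],[0.0039,-0.0007,0.0023,0,0,0],[0.0049,-0.0009,0.0028,0,0,0],[0.0059,-0.0011,0.0033,0,0,0],[0.0069,-0.0013,0.0038,0,0,0],[0.0079,-0.0015,0.0043,0,0,0]]'; python3 track.py -0.42 -0.30
```

```text
time_s: 13.75
position: [0.5095, -0.0737, 0.1924]
tcp_rot: [[0.177, 0.984, 0.0], [0.984, -0.177, -0.0], [-0.0, 0.0, -1.0]]
force: [-1.9, -2.8, -1.3]
opening: 0.266
grasp_force: 30.0
th -0.408 r 0.0647  Ft -1.8 Fr -0.7 Fy -3.1
head shift 2 0 score 0.74
[[0.0009, -0.0002, 0.0004, 0.0, 0.0, 0.0], [0.0018, -0.0003, 0.0008, 0.0, 0.0, 0.0], [0.0027, -0.0005, 0.0011, 0.0, 0.0, 0.0], [0.0035, -0.0007, 0.0015, 0.0, 0.0, 0.0], [0.0044, -0.0008, 0.0018, 0.0, 0.0, 0.0], [0.0053, -0.001, 0.0021, 0.0, 0.0, 0.0], [0.0063, -0.0012, 0.0025, 0.0, 0.0, 0.0], [0.0072, -0.0013, 0.0027, 0.0, 0.0, 0.0]]
```

```bash
cat >> track.py <<'E'
for c in ("scene","top"):
    k=cams.calibration(c);R=np.array(k['R']);t=np.array(k['t']).ravel()
    if c=="top": im,D=cams.capture(c)
    o=""
    for z in np.arange(.285,.195,-.003):
        P=np.array([.5535,.018,z]); P[:2]+=0
        u=cv2.projectPoints(P[None],cv2.Rodrigues(R)[0],t,np.array(k['mtx']),np.array(k['dist_coeffs']))[0].ravel()
        d=D[int(round(u[1])),int(round(u[0]))]-(R@P+t)[2]
        o+="0" if D[int(round(u[1])),int(round(u[0]))]==0 else "P" if abs(d)<.015 else "+" if d>0 else "-"
    print(c,o)
E
python3 track.py
```

```text
th -0.402 r 0.0647  Ft -0.6 Fr 0.1 Fy -3.7
head shift 2 0 score 0.74
scene ++++PPPPPPPPPPPPP-------------
top ------------------------------
```

```bash
python3 -m handwheel '[[0.0009,-0.0002,0.0004,0,0,0],[0.0018,-0.0003,0.0008,0,0,0],[0.0027,-0.0005,0.0011,0,0,0],[0.0035,-0.0007,0.0015,0,0,0],[0.0044,-0.0008,0.0018,0,0,0],[0.0053,-0.001,0.0021,0,0,0],[0.0063,-0.0012,0.0025,0,0,0],[0.0072,-0.0013,0.0027,0,0,0]]'; python3 track.py -0.30 -0.18
```

```text
time_s: 14.57
position: [0.5166, -0.075, 0.195]
tcp_rot: [[0.177, 0.984, -0.0], [0.984, -0.177, -0.0], [-0.0, -0.0, -1.0]]
force: [-0.8, -4.8, -2.6]
opening: 0.268
grasp_force: 30.0
th -0.290 r 0.0647  Ft -0.7 Fr -2.5 Fy -4.8
head shift 2 0 score 0.58
[[0.0009, -0.0002, 0.0003, 0.0, 0.0, 0.0], [0.0018, -0.0003, 0.0005, 0.0, 0.0, 0.0], [0.0028, -0.0005, 0.0008, 0.0, 0.0, 0.0], [0.0037, -0.0007, 0.001, 0.0, 0.0, 0.0], [0.0046, -0.0009, 0.0013, 0.0, 0.0, 0.0], [0.0056, -0.001, 0.0015, 0.0, 0.0, 0.0], [0.0065, -0.0012, 0.0017, 0.0, 0.0, 0.0], [0.0074, -0.0014, 0.0019, 0.0, 0.0, 0.0]]
scene ++++PPPPPPPPPPPPPP------------
top ------------------------------
```

```bash
python3 -m handwheel '[[0.0009,-0.0003,0.0003,0,0,0],[0.0018,-0.0006,0.0005,0,0,0],[0.0028,-0.0009,0.0008,0,0,0],[0.0037,-0.0012,0.001,0,0,0],[0.0046,-0.0015,0.0013,0,0,0],[0.0056,-0.0018,0.0015,0,0,0],[0.0065,-0.0021,0.0017,0,0,0],[0.0074,-0.0024,0.0019,0,0,0]]'; python3 track.py -0.18 -0.06
```

```text
time_s: 15.33
position: [0.5238, -0.0765, 0.1968]
tcp_rot: [[0.177, 0.984, -0.001], [0.984, -0.177, 0.001], [0.001, -0.001, -1.0]]
force: [0.1, -0.4, -4.4]
opening: 0.267
grasp_force: 30.0
th -0.173 r 0.0648  Ft -0.6 Fr -4.4 Fy -0.4
head shift 2 0 score 0.57
[[0.0009, -0.0002, 0.0002, 0.0, 0.0, 0.0], [0.0019, -0.0004, 0.0003, 0.0, 0.0, 0.0], [0.0028, -0.0005, 0.0005, 0.0, 0.0, 0.0], [0.0038, -0.0007, 0.0006, 0.0, 0.0, 0.0], [0.0047, -0.0009, 0.0007, 0.0, 0.0, 0.0], [0.0057, -0.0011, 0.0008, 0.0, 0.0, 0.0], [0.0067, -0.0012, 0.0009, 0.0, 0.0, 0.0], [0.0076, -0.0014, 0.0009, 0.0, 0.0, 0.0]]
scene +++++PPPPPPPPPPPPP------------
top ------------------------------
```

```bash
python3 -m handwheel '[[0.0009,-0.0002,0.0001,0,0,0],[0.0019,-0.0004,0.0001,0,0,0],[0.0028,-0.0006,0.0002,0,0,0],[0.0038,-0.0009,0.0002,0,0,0],[0.0047,-0.0011,0.0002,0,0,0],[0.0057,-0.0013,0.0002,0,0,0],[0.0067,-0.0016,0.0001,0,0,0],[0.0076,-0.0018,0.0001,0,0,0]]'; python3 track.py -0.06 0.04
```

```text
time_s: 16.1
position: [0.5318, -0.0782, 0.1975]
tcp_rot: [[0.177, 0.984, 0.001], [0.984, -0.177, 0.002], [0.002, 0.0, -1.0]]
force: [-0.4, 6.5, -0.9]
opening: 0.267
grasp_force: 30.0
th -0.045 r 0.0645  Ft -1.6 Fr -0.8 Fy 6.3
head shift -2 -1 score 0.57
[[0.0008, -0.0001, 0.0, 0.0, 0.0, 0.0], [0.0016, -0.0003, 0.0001, 0.0, 0.0, 0.0], [0.0024, -0.0004, 0.0001, 0.0, 0.0, 0.0], [0.0032, -0.0006, 0.0001, 0.0, 0.0, 0.0], [0.004, -0.0007, 0.0001, 0.0, 0.0, 0.0], [0.0048, -0.0009, 0.0001, 0.0, 0.0, 0.0], [0.0056, -0.001, 0.0001, 0.0, 0.0, 0.0], [0.0064, -0.0012, 0.0001, 0.0, 0.0, 0.0]]
scene +++0+++++++PPPPPPP------------
top ------------------------------
```

The pin has dropped: its head is about 18 mm lower. Now small steps to the catch.

```bash
python3 -m handwheel '[[0.0005,0.0002,0,0,0,0],[0.001,0.0003,0,0,0,0],[0.0015,0.0005,0,0,0,0],[0.002,0.0005,0,0,0,0],[0.0025,0.0005,0,0,0,0],[0.003,0.0005,0,0,0,0],[0.0035,0.0005,0,0,0,0],[0.004,0.0005,0,0,0,0]]'; python3 track.py
```

```text
time_s: 16.87
position: [0.5358, -0.0789, 0.1974]
tcp_rot: [[0.177, 0.984, 0.001], [0.984, -0.177, -0.001], [-0.001, 0.001, -1.0]]
force: [0.0, 2.4, 1.1]
opening: 0.271
grasp_force: 30.0
th 0.018 r 0.0644  Ft -0.5 Fr 1.1 Fy 2.3
head shift -2 -1 score 0.60
scene +++++++++++PPPPPPP------------
top ------------------------------
```

```bash
python3 -m handwheel '[[0.0004,0,0,0,0,0],[0.0008,0,0,0,0,0],[0.0012,0,0,0,0,0],[0.0016,-0.0001,0,0,0,0],[0.002,-0.0001,0,0,0,0],[0.0024,-0.0002,-0.0001,0,0,0],[0.0027,-0.0002,-0.0001,0,0,0],[0.003,-0.0002,-0.0001,0,0,0]]'; python3 track.py 0.06 0.10
```

```text
time_s: 17.63
position: [0.5388, -0.0794, 0.1972]
tcp_rot: [[0.177, 0.984, 0.0], [0.984, -0.177, -0.001], [-0.001, 0.001, -1.0]]
force: [-0.6, -2.1, 3.4]
opening: 0.265
grasp_force: 30.0
th 0.064 r 0.0643  Ft -0.4 Fr 3.4 Fy -2.1
head shift -1 -1 score 0.60
[[0.0003, -0.0001, -0.0, 0.0, 0.0, 0.0], [0.0006, -0.0001, -0.0, 0.0, 0.0, 0.0], [0.001, -0.0002, -0.0001, 0.0, 0.0, 0.0], [0.0013, -0.0002, -0.0001, 0.0, 0.0, 0.0], [0.0016, -0.0003, -0.0001, 0.0, 0.0, 0.0], [0.0019, -0.0004, -0.0001, 0.0, 0.0, 0.0], [0.0022, -0.0004, -0.0002, 0.0, 0.0, 0.0], [0.0025, -0.0005, -0.0002, 0.0, 0.0, 0.0]]
scene +++++++++++PPPPPPP------------
top ------------------------------
```

```bash
python3 -m handwheel '[[0.0004,-0.0001,0.0001,0,0,0],[0.0008,-0.0002,0.0003,0,0,0],[0.0012,-0.0003,0.0005,0,0,0],[0.0016,-0.0004,0.0005,0,0,0],[0.002,-0.0005,0.0005,0,0,0],[0.0024,-0.0006,0.0005,0,0,0],[0.0027,-0.0007,0.0005,0,0,0],[0.003,-0.0008,0.0005,0,0,0]]'; python3 track.py
```

```text
time_s: 18.4
position: [0.5412, -0.0798, 0.1971]
tcp_rot: [[0.177, 0.984, -0.001], [0.984, -0.177, -0.0], [-0.001, -0.001, -1.0]]
force: [-1.3, -4.0, 0.2]
opening: 0.267
grasp_force: 30.0
th 0.102 r 0.0645  Ft -0.6 Fr 0.2 Fy -4.1
head shift -1 -1 score 0.61
scene ++++++++++++PPPPPP-----------0
top ------------------------------
```

```bash
python3 -m handwheel '[[0.0004,-0.0002,0,0,0,0],[0.0008,-0.0004,0,0,0,0],[0.0012,-0.0006,-0.0001,0,0,0],[0.0016,-0.0008,-0.0001,0,0,0],[0.002,-0.001,-0.0002,0,0,0],[0.0024,-0.0012,-0.0002,0,0,0],[0.0027,-0.0013,-0.0003,0,0,0],[0.003,-0.0014,-0.0003,0,0,0]]'; python3 track.py
```

```text
time_s: 19.17
position: [0.5442, -0.0804, 0.1969]
tcp_rot: [[0.177, 0.984, -0.001], [0.984, -0.177, 0.001], [0.001, -0.001, -1.0]]
force: [-2.4, -2.1, -3.3]
opening: 0.269
grasp_force: 30.0
th 0.150 r 0.0646  Ft -1.5 Fr -3.6 Fy -2.5
head shift -1 -1 score 0.62
scene ++++++++++++PPPPPP------------
top ------------------------------
```

```bash
python3 -m handwheel '[[0.0003,-0.0001,-0.0002,0,0,0],[0.0006,-0.0002,-0.0004,0,0,0],[0.0009,-0.0003,-0.0006,0,0,0],[0.0012,-0.0004,-0.0008,0,0,0],[0.0015,-0.0005,-0.0009,0,0,0],[0.0018,-0.0006,-0.001,0,0,0],[0.002,-0.0007,-0.001,0,0,0],[0.002,-0.0007,-0.001,0,0,0]]'; python3 track.py
```

```text
time_s: 19.93
position: [0.5467, -0.081, 0.1963]
tcp_rot: [[0.177, 0.984, 0.001], [0.984, -0.177, 0.001], [0.001, 0.0, -1.0]]
force: [-0.5, 3.8, -2.6]
opening: 0.268
grasp_force: 30.0
th 0.191 r 0.0645  Ft -0.7 Fr -2.8 Fy 3.6
head shift 0 0 score 0.63
scene ++++++++++++PPPPPP--------0---
top ------------------------------
```

```bash
python3 -m handwheel '[[0.0003,0,-0.0002,0,0,0],[0.0006,0,-0.0004,0,0,0],[0.0009,0,-0.0005,0,0,0],[0.0012,0,-0.0007,0,0,0],[0.0015,0,-0.0008,0,0,0],[0.0018,0,-0.0009,0,0,0],[0.002,0,-0.001,0,0,0],[0.002,0,-0.001,0,0,0]]'; python3 track.py
```

```text
time_s: 20.7
position: [0.5491, -0.0815, 0.1956]
tcp_rot: [[0.177, 0.984, 0.002], [0.984, -0.177, 0.0], [0.0, 0.002, -1.0]]
force: [0.5, 5.2, 1.6]
opening: 0.27
grasp_force: 30.0
th 0.231 r 0.0643  Ft -0.8 Fr 1.4 Fy 5.2
head shift 1 0 score 0.63
scene ++++++++++++PPPPPPP-----------
top ------------------------------
```

```bash
python3 -m handwheel '[[0.0003,0.0002,-0.0001,0,0,0],[0.0006,0.0004,-0.0002,0,0,0],[0.0009,0.0004,-0.0003,0,0,0],[0.0012,0.0004,-0.0004,0,0,0],[0.0015,0.0004,-0.0005,0,0,0],[0.0018,0.0004,-0.0006,0,0,0],[0.002,0.0004,-0.0006,0,0,0],[0.002,0.0004,-0.0006,0,0,0]]'; python3 track.py
```

```text
time_s: 21.47
position: [0.551, -0.0818, 0.195]
tcp_rot: [[0.177, 0.984, 0.001], [0.984, -0.177, -0.001], [-0.001, 0.001, -1.0]]
force: [1.2, 1.1, 3.9]
opening: 0.264
grasp_force: 30.0
th 0.262 r 0.0642  Ft -0.1 Fr 4.0 Fy 1.3
head shift 1 0 score 0.62
scene ++++++++++++PPPPPPP-----------
top ------------------------------
```

```bash
python3 -m handwheel '[[0.0003,-0.0001,0,0,0,0],[0.0006,-0.0001,0,0,0,0],[0.0009,-0.0002,0,0,0,0],[0.0012,-0.0002,0,0,0,0],[0.0015,-0.0003,0,0,0,0],[0.0018,-0.0004,-0.0001,0,0,0],[0.002,-0.0004,-0.0001,0,0,0],[0.002,-0.0004,-0.0001,0,0,0]]'; python3 track.py
```

```text
time_s: 22.23
position: [0.5526, -0.082, 0.1946]
tcp_rot: [[0.177, 0.984, 0.0], [0.984, -0.177, -0.001], [-0.001, 0.0, -1.0]]
force: [0.1, -1.3, 4.5]
opening: 0.265
grasp_force: 30.0
th 0.287 r 0.0642  Ft -0.9 Fr 4.5 Fy -1.2
head shift 2 0 score 0.60
scene ++++++++++++PPPPPPP-----------
top ------------------------------
```

```bash
python3 -m handwheel '[[0.0003,-0.0001,0.0002,0,0,0],[0.0006,-0.0002,0.0003,0,0,0],[0.0009,-0.0003,0.0003,0,0,0],[0.0012,-0.0004,0.0003,0,0,0],[0.0015,-0.0005,0.0002,0,0,0],[0.0018,-0.0006,0.0001,0,0,0],[0.002,-0.0006,0,0,0,0],[0.002,-0.0006,0,0,0,0]]'; python3 track.py
```

```text
time_s: 23.0
position: [0.5542, -0.0823, 0.1942]
tcp_rot: [[0.177, 0.984, -0.001], [0.984, -0.177, -0.0], [-0.0, -0.001, -1.0]]
force: [-1.0, -4.6, 2.1]
opening: 0.266
grasp_force: 30.0
th 0.313 r 0.0643  Ft -0.8 Fr 1.9 Fy -4.7
head shift 3 1 score 0.60
scene ++++++++++++PPPPPPP-----------
top ------------------------------
```

```bash
python3 -m handwheel '[[0.0003,-0.0002,-0.0001,0,0,0],[0.0006,-0.0004,-0.0003,0,0,0],[0.0009,-0.0006,-0.0004,0,0,0],[0.0012,-0.0008,-0.0005,0,0,0],[0.0015,-0.001,-0.0006,0,0,0],[0.0018,-0.0011,-0.0007,0,0,0],[0.002,-0.0012,-0.0007,0,0,0],[0.002,-0.0012,-0.0007,0,0,0]]'; python3 track.py
```

```text
time_s: 23.77
position: [0.5562, -0.0828, 0.1936]
tcp_rot: [[0.177, 0.984, -0.001], [0.984, -0.177, 0.001], [0.001, -0.001, -1.0]]
force: [-1.8, 0.4, -0.9]
opening: 0.264
grasp_force: 30.0
th 0.347 r 0.0644  Ft -1.4 Fr -1.5 Fy 0.1
head shift 3 1 score 0.56
scene ++++++++++++PPPPPPPP----------
top ------------------------------
```

```bash
python3 -m handwheel '[[0.0003,0,-0.0002,0,0,0],[0.0006,-0.0001,-0.0003,0,0,0],[0.0009,-0.0002,-0.0005,0,0,0],[0.0012,-0.0002,-0.0006,0,0,0],[0.0015,-0.0003,-0.0008,0,0,0],[0.0018,-0.0004,-0.0009,0,0,0],[0.002,-0.0004,-0.001,0,0,0],[0.002,-0.0004,-0.001,0,0,0]]'; python3 track.py
```

```text
time_s: 24.53
position: [0.5584, -0.0833, 0.1927]
tcp_rot: [[0.177, 0.984, -0.0], [0.984, -0.177, 0.001], [0.001, -0.001, -1.0]]
force: [-2.1, 3.8, -0.2]
opening: 0.268
grasp_force: 30.0
th 0.384 r 0.0644  Ft -2.5 Fr -1.2 Fy 3.4
head shift 4 2 score 0.49
scene ++++++++++++PPPPPPPP----------
top ------------------------------
```

```bash
python3 -m handwheel '[[0.0003,0.0001,-0.0001,0,0,0],[0.0006,0.0002,-0.0002,0,0,0],[0.0009,0.0003,-0.0003,0,0,0],[0.0012,0.0003,-0.0004,0,0,0],[0.0015,0.0003,-0.0006,0,0,0],[0.0015,0.0003,-0.0007,0,0,0],[0.0015,0.0003,-0.0007,0,0,0],[0.0015,0.0003,-0.0007,0,0,0]]'; python3 track.py
```

```text
time_s: 25.3
position: [0.5599, -0.0836, 0.1921]
tcp_rot: [[0.177, 0.984, -0.0], [0.984, -0.177, -0.0], [-0.0, -0.0, -1.0]]
force: [-2.6, 3.4, 0.3]
opening: 0.267
grasp_force: 30.0
th 0.409 r 0.0644  Ft -3.0 Fr -1.0 Fy 2.9
head shift 5 2 score 0.45
scene -+++++++++++PPPPPPPP----------
top ------------------------------
```

```bash
python3 -m handwheel '[[0.0003,0,-0.0001,0,0,0],[0.0006,0,-0.0002,0,0,0],[0.0009,0,-0.0003,0,0,0],[0.0012,0,-0.0004,0,0,0],[0.0013,0,-0.0005,0,0,0],[0.0013,0,-0.0006,0,0,0],[0.0013,0,-0.0006,0,0,0],[0.0013,0,-0.0006,0,0,0]]'; python3 track.py
```

```text
time_s: 26.07
position: [0.5612, -0.0837, 0.1915]
tcp_rot: [[0.177, 0.984, -0.0], [0.984, -0.177, -0.0], [-0.0, -0.0, -1.0]]
force: [-4.5, 1.0, 0.6]
opening: 0.266
grasp_force: 30.0
th 0.432 r 0.0644  Ft -4.5 Fr -1.4 Fy 0.2
head shift 3 35 score 0.47
scene ---+++++++++PPPPPPPP----0-----
top ------------------------------
```

```bash
python3 -m handwheel '[[0.0002,0,-0.0001,0,0,0],[0.0004,0,-0.0002,0,0,0],[0.0006,0,-0.0003,0,0,0],[0.0008,0,-0.0004,0,0,0],[0.0008,0,-0.0004,0,0,0],[0.0008,0,-0.0004,0,0,0],[0.0008,0,-0.0004,0,0,0],[0.0008,0,-0.0004,0,0,0]]'; python3 track.py
```

```text
time_s: 26.83
position: [0.562, -0.0839, 0.1911]
tcp_rot: [[0.177, 0.984, -0.0], [0.984, -0.177, -0.001], [-0.001, -0.0, -1.0]]
force: [-5.0, -0.8, 0.3]
opening: 0.268
grasp_force: 30.0
th 0.446 r 0.0645  Ft -4.5 Fr -1.8 Fy -1.7
head shift 3 35 score 0.42
scene ----++++++++PPPPPPPP----------
top ------------------------------
```

```bash
python3 -m handwheel '[[0.0002,0,-0.0001,0,0,0],[0.0004,0,-0.0002,0,0,0],[0.0006,-0.0001,-0.0003,0,0,0],[0.0008,-0.0002,-0.0004,0,0,0],[0.0008,-0.0002,-0.0004,0,0,0],[0.0008,-0.0002,-0.0004,0,0,0],[0.0008,-0.0002,-0.0004,0,0,0],[0.0008,-0.0002,-0.0004,0,0,0]]'; python3 track.py
```

```text
time_s: 27.6
position: [0.5628, -0.084, 0.1908]
tcp_rot: [[0.177, 0.984, -0.0], [0.984, -0.177, -0.001], [-0.001, -0.0, -1.0]]
force: [-4.0, 0.2, 1.1]
opening: 0.27
grasp_force: 30.0
th 0.459 r 0.0644  Ft -4.1 Fr -0.8 Fy -0.5
head shift 3 35 score 0.40
scene ----++++++++PPPPPPPP--0-------
top ------------------------------
```

```bash
python3 -m handwheel '[[0.0002,0,-0.0001,0,0,0],[0.0004,0,-0.0002,0,0,0],[0.0006,-0.0001,-0.0003,0,0,0],[0.0008,-0.0002,-0.0004,0,0,0],[0.001,-0.0002,-0.0005,0,0,0],[0.0011,-0.0002,-0.0006,0,0,0],[0.0011,-0.0002,-0.0006,0,0,0],[0.0011,-0.0002,-0.0006,0,0,0]]'; python3 track.py
```

```text
time_s: 28.37
position: [0.5637, -0.0842, 0.1903]
tcp_rot: [[0.177, 0.984, -0.001], [0.984, -0.177, -0.001], [-0.001, -0.001, -1.0]]
force: [-6.3, -0.3, 1.7]
opening: 0.263
grasp_force: 30.0
th 0.475 r 0.0644  Ft -6.2 Fr -1.3 Fy -1.5
head shift 3 35 score 0.39
scene ----++++++++PPPPPPPPP---------
top ------------------------------
```

```bash
python3 -m handwheel '[[0.0001,0,-0.0001,0,0,0],[0.0002,0,-0.0001,0,0,0],[0.0003,0,-0.0002,0,0,0],[0.0004,0,-0.0002,0,0,0],[0.0005,0,-0.0003,0,0,0],[0.0005,0,-0.0003,0,0,0],[0.0005,0,-0.0003,0,0,0],[0.0005,0,-0.0003,0,0,0]]'; python3 track.py
```

```text
time_s: 29.13
position: [0.5641, -0.0843, 0.19]
tcp_rot: [[0.177, 0.984, -0.001], [0.984, -0.177, -0.001], [-0.001, -0.001, -1.0]]
force: [-6.0, -0.7, 2.9]
opening: 0.264
grasp_force: 30.0
th 0.482 r 0.0644  Ft -6.4 Fr -0.1 Fy -1.8
head shift 3 35 score 0.36
scene -----+++++++0PPPPPPPP---------
top ------------------------------
```

Caught: about 6 N sustained against roughly 1 N free. Now easing back 0.4 rad or so.

```bash
python3 -m handwheel '[[-0.003,0.0006,0.0015,0,0,0],[-0.0061,0.0012,0.0028,0,0,0],[-0.0093,0.0018,0.004,0,0,0],[-0.0125,0.0024,0.005,0,0,0],[-0.0158,0.003,0.0059,0,0,0],[-0.0191,0.0037,0.0065,0,0,0],[-0.0224,0.0043,0.007,0,0,0],[-0.0258,0.005,0.0073,0,0,0]]'; python3 track.py
```

```text
time_s: 29.9
position: [0.5392, -0.0794, 0.1975]
tcp_rot: [[0.177, 0.984, 0.002], [0.984, -0.177, -0.001], [-0.001, 0.002, -1.0]]
force: [-0.1, -4.6, -3.8]
opening: 0.264
grasp_force: 30.0
th 0.070 r 0.0647  Ft 1.0 Fr -3.7 Fy -4.5
head shift -1 -1 score 0.61
scene ++++++++++++PPPPPP------------
top ------------------------------
```

```bash
python3 -m handwheel '[[0,0,0,0,0,0],[0,0,0,0,0,0],[0,0,0,0,0,0],[0,0,0.02,0,0,0],[0,0,0.05,0,0,0],[0,0,0.08,0,0,0],[0,0,0.12,0,0,0],[0,0,0.12,0,0,0]]' 0.1; python3 track.py;python3 - <<'E'
from h import *
im=cv2.imread("pics/scene2.png")
E
```

```text
time_s: 30.67
position: [0.5432, -0.0795, 0.3252]
tcp_rot: [[0.176, 0.984, 0.016], [0.984, -0.176, -0.004], [-0.001, 0.016, -1.0]]
force: [1.2, -0.3, 1.6]
opening: 0.546
grasp_force: 0.0
th 0.044 r 0.1923  Ft 1.2 Fr 1.7 Fy -0.1
head shift 1 0 score 0.47
scene ++++++++++++PPPPPPPPPPPPPPPPPP
top ------------------------------
```

```bash
python3 -m handwheel '[[0,0,0,0,0,0],[0,0,0,0,0,0],[0.004,0.03,0,0,0,0],[0.008,0.06,0,0,0,0],[0.0125,0.0985,0,0,0,0],[0.0125,0.0985,0,0,0,0],[0.0125,0.0985,-0.01,0,0,0],[0.0125,0.0985,-0.01,0,0,0]]' -1
python3 - <<'E'
from h import *
s=bot.read_state();print(s['position'])
im,D=cams.capture("scene")
x,y,w,h=290,30,120,90
cv2.imwrite("pics/g.png",cv2.resize(im[y:y+h,x:x+w],(800,600),interpolation=cv2.INTER_CUBIC))
E
```

```text
time_s: 31.43
position: [0.5496, 0.0198, 0.3041]
tcp_rot: [[0.176, 0.984, -0.006], [0.984, -0.176, 0.0], [-0.001, -0.006, -1.0]]
force: [-0.3, 0.5, -0.8]
opening: 0.044
grasp_force: 0.0
[0.54964926 0.01978616 0.30409312]
```

View pics/g.png

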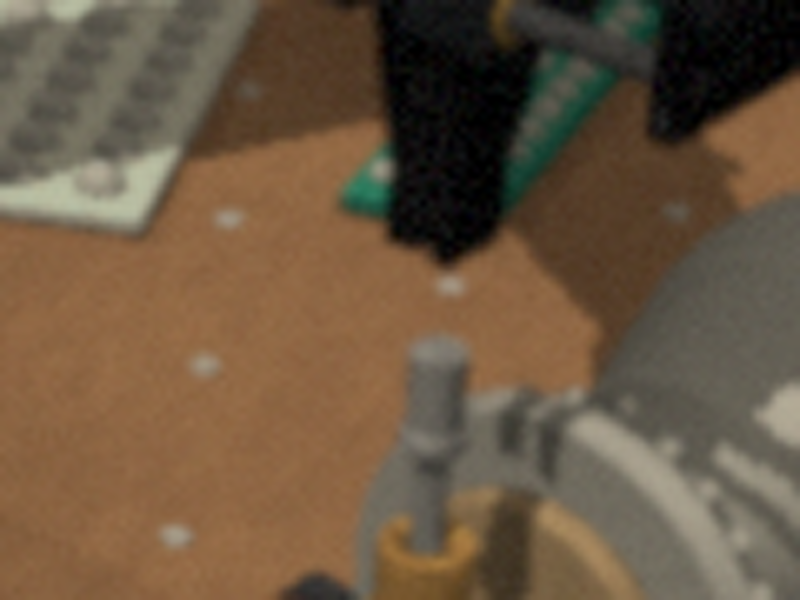

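The pin is seated lower, head at (440,350), and the closed fingers are straight above at (445,240). Lowering onto the head.

```bash
python3 -m handwheel '[[0.001,0,-0.005,0,0,0],[0.001,0,-0.01,0,0,0],[0.001,0,-0.014,0,0,0],[0.001,0,-0.018,0,0,0],[0.001,0,-0.021,0,0,0],[0.001,0,-0.024,0,0,0],[0.001,0,-0.026,0,0,0],[0.001,0,-0.026,0,0,0]]'
```

```text
time_s: 32.15
position: [0.552, 0.0196, 0.2807]
tcp_rot: [[0.177, 0.984, -0.001], [0.984, -0.177, 0.0], [-0.0, -0.001, -1.0]]
force: [0.0, -0.6, 0.4]
opening: 0.004
grasp_force: 0.0
```

```bash
python3 -m handwheel '[[0,0,-0.001,0,0,0],[0,0,-0.002,0,0,0],[0,0,-0.003,0,0,0],[0,0,-0.004,0,0,0],[0,0,-0.004,0,0,0],[0,0,-0.004,0,0,0],[0,0,-0.004,0,0,0],[0,0,-0.004,0,0,0]]'
```

```text
time_s: 32.82
position: [0.5522, 0.0196, 0.2772]
tcp_rot: [[0.177, 0.984, 0.0], [0.984, -0.177, -0.0], [-0.0, 0.0, -1.0]]
force: [0.4, -0.7, 0.4]
opening: 0.006
grasp_force: 0.0
```

```bash
python3 -m handwheel '[[0,0,-0.001,0,0,0],[0,0,-0.002,0,0,0],[0,0,-0.003,0,0,0],[0,0,-0.004,0,0,0],[0,0,-0.004,0,0,0],[0,0,-0.004,0,0,0],[0,0,-0.004,0,0,0],[0,0,-0.004,0,0,0]]'
```

```text
time_s: 33.48
position: [0.5524, 0.0196, 0.2733]
tcp_rot: [[0.177, 0.984, 0.0], [0.984, -0.177, -0.0], [0.0, 0.0, -1.0]]
force: [-0.5, 1.1, 2.1]
opening: 0.004
grasp_force: 1.2
```

```bash
python3 -m handwheel '[[0,0,-0.001,0,0,0],[0,0,-0.002,0,0,0],[0,0,-0.003,0,0,0],[0,0,-0.004,0,0,0],[0,0,-0.004,0,0,0],[0,0,-0.004,0,0,0],[0,0,-0.004,0,0,0],[0,0,-0.004,0,0,0]]'
```

```text
time_s: 34.15
position: [0.5518, 0.0197, 0.2687]
tcp_rot: [[0.177, 0.984, -0.001], [0.984, -0.177, 0.0], [-0.0, -0.001, -1.0]]
force: [0.1, 0.2, 1.6]
opening: 0.001
grasp_force: 0.6
```

```bash
python3 -m handwheel '[[0,0,-0.001,0,0,0],[0,0,-0.002,0,0,0],[0,0,-0.003,0,0,0],[0,0,-0.004,0,0,0],[0,0,-0.004,0,0,0],[0,0,-0.004,0,0,0],[0,0,-0.004,0,0,0],[0,0,-0.004,0,0,0]]'; python3 track.py | tail -2
```

```text
time_s: 34.82
position: [0.5518, 0.0197, 0.2647]
tcp_rot: [[0.177, 0.984, -0.001], [0.984, -0.177, 0.0], [-0.0, -0.001, -1.0]]
force: [-0.7, -0.4, 1.7]
opening: 0.004
grasp_force: 0.6
scene P-PPPPPPPPPPPPPPPPPPPPPPPPPPPP
top ------------------------------
```

```bash
cat > prof.py <<'E'
from h import *
im,_=cams.capture("scene"); k=cams.calibration("scene")
for z in np.arange(.26,.18,-.004):
    u=cv2.projectPoints(np.array([[.5535,.018,z]]),cv2.Rodrigues(np.array(k['R']))[0],np.array(k['t']),np.array(k['mtx']),np.array(k['dist_coeffs']))[0].ravel()
    x,y=int(round(u[0])),int(round(u[1])); row=im[y,x-9:x+10]
    print("%.3f"%z,y," ".join("%3d%s"%(p.max(),"b" if p[2]>p[0]*1.5 else " ") for p in row.astype(int)))
E
python3 prof.py
```

```text
0.260 76 116b  60b  23b  18   13   17   20   20   13    7    5b  11    7   16    6b  42b  92b 125b 140b
0.256 78 114b  54b   5b  14   15   17   20   12   16   13    0    1b   5b   9   10   53b 106b 138b 142b
0.252 80 130b  98b  43b  15   13   24   15   13   16   20    4b   9    0    0    4b  11b  57b 107b 133b
0.248 82 129b  91b  45b  17b  18   21   19   21   17    9   17    0    0    5b  14   29b  67b 113b 137b
0.244 84 126b  86b  32b   8   20   18   15   19    7   15    5    9    4    8   22b  37b  86b 125b 138b
0.240 86 128b  90b  58b  44b  30   19   14   13   13    2    3    3b  28b  63b  95b 112b 127b 139b 142b
0.236 88 147b 139b 132b 114b  82   60   49   35   18   13   31   46   81b 109b 121b 121b 120b 118b 114b
0.232 90 144b 143b 142b 129b 107   97   93   80   64   53   55   65   73   79   81   80   80   78   80 
0.228 92 145b 143b 144b 139b 120b 102  101  100  101   94   85   73   71   65   65   67   64   64   67 
0.224 94 143b 144b 143b 136b 117b 105  102  103  100   95   85   74   67   60   63   62   61   64   63 
0.220 96 143b 142b 137b 124b 116  104  101  101  100   93   
[... 392 characters left out ...]
 109  101   89   84   73   67   86  112b 130b 139b 142b 141b 128b 107b
0.200 105 115  112  113  113  113  108  102   98   91   83   78   96b 128b 136b 140b 133b 125b 106b  85b
0.196 107 114  117  114  120  126  123b 114  104   96   94   81   92b 113b 124b 122b 120b 105b  78b  72b
0.192 109 116  122  136b 139b 136b 129b 116   97   94   90   83   84b 109b 135b 149b 131b 109b  81b  67b
0.188 111 110  124b 145b 147b 133b 111b 100   99   94   90   82   97b 133b 156b 161b 157b 133b 101b  75b
0.184 113 109  114b 127b 144b 154b 151b 138b 132b 131b 131b 123b 120b 126b 131b 128b 117b  95b  86b  71b
0.180 115 111  107b 116b 125b 133b 138b 138b 142b 142b 136b 131b 126b 118b 110b  96b  88b  82b  74b  74b
```

The rim is at row 100 (z ≈ 0.212), so the pin follows the fingers. Continuing.

```bash
python3 -m handwheel '[[0,0,-0.001,0,0,0],[0,0,-0.002,0,0,0],[0,0,-0.003,0,0,0],[0,0,-0.004,0,0,0],[0,0,-0.005,0,0,0],[0,0,-0.005,0,0,0],[0,0,-0.005,0,0,0],[0,0,-0.005,0,0,0]]'
```

```text
time_s: 35.63
position: [0.5519, 0.0196, 0.2598]
tcp_rot: [[0.177, 0.984, -0.001], [0.984, -0.177, 0.0], [-0.0, -0.001, -1.0]]
force: [-0.4, -0.4, 1.6]
opening: 0.005
grasp_force: 1.0
```

```bash
python3 -m handwheel '[[0,0,-0.001,0,0,0],[0,0,-0.002,0,0,0],[0,0,-0.003,0,0,0],[0,0,-0.004,0,0,0],[0,0,-0.004,0,0,0],[0,0,-0.004,0,0,0],[0,0,-0.004,0,0,0],[0,0,-0.004,0,0,0]]'
```

```text
time_s: 36.3
position: [0.5518, 0.0197, 0.2556]
tcp_rot: [[0.177, 0.984, -0.001], [0.984, -0.177, 0.0], [-0.0, -0.001, -1.0]]
force: [-0.2, 0.4, 0.6]
opening: 0.003
grasp_force: 0.4
```

```bash
python3 -m handwheel '[[0,0,-0.001,0,0,0],[0,0,-0.002,0,0,0],[0,0,-0.003,0,0,0],[0,0,-0.004,0,0,0],[0,0,-0.005,0,0,0],[0,0,-0.006,0,0,0],[0,0,-0.006,0,0,0],[0,0,-0.006,0,0,0]]'; python3 prof.py | sed -n 6,20p
```

```text
time_s: 36.97
position: [0.5519, 0.0196, 0.2498]
tcp_rot: [[0.177, 0.984, -0.001], [0.984, -0.177, 0.0], [-0.0, -0.001, -1.0]]
force: [1.1, -0.3, 2.3]
opening: 0.006
grasp_force: 1.1
0.240 86 126b  78b  34b   6    6   21   18   15   21   14    3   15    8   17   13   38b  92b 129b 142b
0.236 88 120b  69b  21b   7    1   15   15    6   13    7b   5    5b   8    2   13b  39b  79b 110b 112b
0.232 90 118b  67b  13b  14   20   11   16   15   18    0    9    7    0   10   11   27   58   74   80 
0.228 92 137b 116b  59b  14   13   15   21   20   16   19    8   11   15    3b  17   19   33   57   62 
0.224 94 140b 128b  99b  79b  58b  38   24    8   16b  21   11   18   16   27   40   53   58   61   63 
0.220 96 144b 142b 137b 120b 101   89   78   61   35   26   27   42   52   63   62   66   63   63   59 
0.216 98 142b 133b 123  108   99  100  100   93   84   67   59   57   56   66   64   65   66   62   64 
0.212 100 130b 120  113  106  101  102  103  103   98   89   78   66   63   61   65   65   64   64   61 
0.208 102 118  116  114  108  101   99  103  101   96   87   80   70   68   78   78   79   76   71   63 
0.204 104 122  113  110  114  113  103  104  106  103   99   88   75   73  100  128b 139b 138b 123b  91b
0.200 105 117  113  113  114  117  117  111  106  102   95   88   78   79   97  120b 131b 127b 103b  84b
0.196 107 113  109  114  115  113  121  125  127  130  122  110  100   92   96  110b 120b 105b  80b  71b
0.192 109 115  122  136b 137b 114b  93b  87   91   95   95   92   81   85b  99b 109b 117b 107b  79b  67b
0.188 111 112  127b 147b 150b 131b 103b  82b  70   71   68   68   66b  79b  94b 119b 136b 118b  82b  70b
0.184 113 113  113b 127b 147b 154b 150b 139b 130b 127b 123b 118b 117b 120b 131b 127b 109b  89b  71b  68b
```

```bash
python3 -m handwheel '[[0,0,-0.001,0,0,0],[0,0,-0.002,0,0,0],[0,0,-0.003,0,0,0],[0,0,-0.004,0,0,0],[0,0,-0.005,0,0,0],[0,0,-0.006,0,0,0],[0,0,-0.006,0,0,0],[0,0,-0.006,0,0,0]]'
```

```text
time_s: 37.68
position: [0.5519, 0.0196, 0.2437]
tcp_rot: [[0.177, 0.984, -0.001], [0.984, -0.177, 0.0], [-0.0, -0.001, -1.0]]
force: [-0.1, -0.2, 1.6]
opening: 0.005
grasp_force: 1.0
```

```bash
python3 -m handwheel '[[0,0,-0.001,0,0,0],[0,0,-0.002,0,0,0],[0,0,-0.003,0,0,0],[0,0,-0.003,0,0,0],[0,0,-0.003,0,0,0],[0,0,-0.003,0,0,0],[0,0,-0.003,0,0,0],[0,0,-0.003,0,0,0]]'
```

```text
time_s: 38.35
position: [0.5524, 0.0196, 0.2423]
tcp_rot: [[0.177, 0.984, 0.001], [0.984, -0.177, -0.0], [-0.0, 0.001, -1.0]]
force: [-1.7, 0.3, 9.7]
opening: 0.006
grasp_force: 5.0
```

```bash
python3 -m handwheel '[[0,0,-0.0005,0,0,0],[0,0,-0.001,0,0,0],[0,0,-0.0015,0,0,0],[0,0,-0.002,0,0,0],[0,0,-0.0025,0,0,0],[0,0,-0.0025,0,0,0],[0,0,-0.0025,0,0,0],[0,0,-0.0025,0,0,0]]'; python3 prof.py | sed -n 12,20p
```

```text
time_s: 39.02
position: [0.5526, 0.0196, 0.2421]
tcp_rot: [[0.177, 0.984, 0.003], [0.984, -0.177, -0.001], [-0.0, 0.003, -1.0]]
force: [-4.5, 1.1, 21.9]
opening: 0.007
grasp_force: 11.0
0.216 98 139b 124b  85   65   51   44   26   18   17   14   11    0   22   37   45   56   61   62   59 
0.212 100 130b 118  111  106   94   94   87   76   55   37   48   56   57   60   64   62   64   63   62 
0.208 102 119  111  113  108  105   98  102  102   89   72   69   70   67   64   62   63   65   67   68 
0.204 104 118  113  108  113  108  102  101  104  102   99   88   80   74   97b 123b 122b 113b  89b  83b
0.200 105 113  113  116  111  106  106  106  102  101   96   89   80   81   97b 127b 128b 104b  83b  80b
0.196 107 116  112  115  115  108  106  101  101  102   97   83   78   73   95b 118b 121b 106b  80b  70b
0.192 109 117  125  137b 138b 121  115  111  107  104  100   87   81   80   90  111b 121b 110b  83b  69b
0.188 111 114  126b 148b 136b 110b 110  123  129  126  118  112   99   90   87b 117b 138b 120b  84b  73b
0.184 113 113  114b 131b 144b 150b 142b 129b 120b 115b 112b 107b 103b 112b 124b 127b 109b  91b  76b  66b
```

```bash
python3 -m handwheel '[[0,0,0.003,0,0,0],[0,0,0.015,0,0,0],[0,0,0.03,0,0,0],[0,0,0.05,0,0,0],[0,0,0.07,0,0,0],[0,0,0.08,0,0,0],[0,0,0.08,0,0,0],[0,0,0.08,0,0,0]]'; python3 prof.py | sed -n 8,20p
```

```text
time_s: 39.73
position: [0.5518, 0.0196, 0.318]
tcp_rot: [[0.177, 0.984, -0.001], [0.984, -0.177, 0.0], [-0.0, -0.001, -1.0]]
force: [0.3, 0.1, -1.1]
opening: 0.003
grasp_force: 0.0
0.232 90 145b 142b 144b 145b 150b 146b 146b 141b 135b 134b 134b 135  133  134  135  137  141  142  145 
0.228 92 141b 142b 141b 141b 144b 145b 141b 133b 128b 122  117  118  119  119  118  118  117  117  120 
0.224 94 142b 139b 140b 141b 139b 136b 126  122  112  115  111  110  111  108  109  111  108  111  110 
0.220 96 145b 140b 136b 130b 131  140  140  142  141  140  143  136  127  114  111  109  110  109  110 
0.216 98 136b 131b 122  115  115  131  136  138  140  138  139  138  131  115  114  112  110  111  108 
0.212 100 129b 117  111  104  101  102  108  111  106  107   97   88   89  100  107  114  112  111  108 
0.208 102 115  110  111  102   96   99  103  100   97   89   83   75   85  100  113  115  119  118  115 
0.204 104 117  110  108  109  108  102  103  105   99   97   90   78   81  100  129b 138b 144b 148b 151b
0.200 105 119  111  114  111  104  104  104  103   99   94   89   78   82  104b 134b 135b 136b 138b 144b
0.196 107 118  113  114  115  114  101  102  101   99   94   84   79   78   98b 118b 123b 122b 123b 123b
0.192 109 111  123  134b 134b 121  117  110  109  105   98   91   89   92   98  113b 123b 124b 120b 120b
0.188 111 112  125b 143b 135b 110b 101  110  124  122  119  116  111  100  100b 131b 146b 136b 119b 113b
0.184 113 109  113b 124b 139b 148b 138b 131b 122b 122b 125b 117b 116b 127b 144b 147b 129b 108b  99b  78b
```

The head top is at about 0.218 m and the rim is on the bush mouth, so the pin is home and the robot is clear.

```bash
python3 -c "
from rig import bot
print(bot.hand_in())"
```

```text
the job is handed in; nothing more can be done
None
```

The spindle is locked and the job is handed in: the pin dropped, the crank caught at about 6 N (about 1 N when free), I eased it back about 0.4 rad, and the pin pushed down until its head sat flush on the bush, in about 40 s; the verdict was not shown.

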